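# Unbolt the lid of the sample mill

### The arm

A 7-joint arm with a two-finger parallel gripper is mounted at the origin on a cart in front of the work surface, level with it; the furniture and walls round the work are solid. World frame = base frame: x ahead of the robot, y to its left, z up, the work surface at z = 0. Lengths are in m, angles in rad, forces in N, time in s.
With the tool pointing down it reaches from about 0.425 to 0.95 m from the base axis. Payload 4.7 kg.
Tool frame: the origin (TCP) lies between the finger pads; the fingertips stand 25 mm ahead of it and the grasp point (between the pads) lies 6 mm ahead of it; z points along the fingers, y is the line along which they close (so a half turn about z gives the same grasp; the last joint's range is limited). The gripper opens to 85 mm and grips with 20 to 120 N. Pads are 22 mm wide; open, the fingers measure 114 mm over their backs; the gripper's body (76 mm by 85 mm) begins 54 mm behind the grasp point. The pads swing forward as they close: fully open they stand 13 mm farther back than shut.
Start: joints at [1.111, 0.469, -0.049, 1.532, 0.024, 1.141, -0.082], TCP at [0.282, -0.613, 0.256] pointing down, gripper open.
Joint ranges: [-2.59, 2.59], [-0.33, 1.99], [-1.39, 1.29], [0.1, 2.45], [-1.04, 4.18], [0.21, 1.99], [-2.66, 2.66]. Speed limits (rad/s): [2.57, 2.57, 3.14, 3.14, 3.14, 3.14, 3.14].

### API

Orientations are given as a 3x3 rotation matrix whose columns are the frame's x, y, z axes.
In Python, from rig import * gives the robot as it stands. Calls block until the motion is done:
- movep(position, orientation): joint-space move of the TCP to a pose.
- move_l(position, attitude=None, feed=0.15, until_force=None): straight line of the TCP; attitude=None keeps the orientation; feed is the mean speed in m/s. With until_force (N) it stops when the force on the tool has changed by that much, and returns True; else False.
- move_joints(angles): joint-space move.
- command_gripper(opening, newtons=None): finger opening in m; newtons is the grip in N (None keeps the last); returns when the fingers have stopped.
- sleep(seconds).
- inverse_kinematics(position, orientation): joint angles nearest the present ones, or None.
- sense(): the state.
- camera(name): name is "scene" or "top"; returns (picture, depth): 480x640x3 uint8, red, green, blue; 480x640 float32, m along the optical axis (not along the pixel's ray), 0 where there is no reading.
- camera_params(name): a dict with "K" (3x3 intrinsics, pixels), "dist" ([k1, k2, p1, p2, k3] as OpenCV has them; the pictures are not rectified), "position" and "rotation" of the camera in the world. Camera axes: x right, y down, z forward; pixel columns grow to the right and rows downward; lengths in m; the calibration is good to about 2 mm. A picture is of the moment at which its call begins. camera_params takes no time and is no camera call.
A pose or a line that the arm cannot do raises Unreachable and nothing moves.
- finish_job(): hands the job in; it is judged then, once.
The state is a dict: "time_s": time; "joint_pos": joint angles; "qd": joint speeds; "joint_efforts": joint torques, N m; "position": TCP position; "tcp_rot": TCP orientation; "wrist_force": force on the tool from outside, world axes, zero at the start; "ft_torque": the same for the moment, N m; "finger_gap": finger opening in m; "gripper_force": force on a finger pad.
Only numpy, scipy, OpenCV 4.12 (cv2) and the standard library are available. Lean on these libraries where they do the work, as an engineer would, in place of code of your own. Each camera call takes 0.05 s, during which the arm holds its last target. There are 200 camera calls.

### The job

The unplugged sample mill must be opened for cleaning. With one fingertip press its spring catch down and hold it there while the other fingertip pushes the bolt's knob towards the catch, all the way back, so that the sprung lid pops open; then let the catch come up to lock the bolt back. Grasp nothing, and leave the dish, the spatula and the sample bottle where they are.

Things in the scene. Friction and masses are not known exactly. Their poses are not given: they have to be found in the camera images.
- mill: sample mill, white box 190 (x) x 260 (y) x 90 mm high, fixed; origin under its middle at bench height, front (switch, dial) to -x. On its flat top, in a line along y 66 mm in front of the origin: the catch (y -122 to -56 mm), the bolt's knob, a 23 mm high guide bracket (y +9 to +23) and the lid's tongue. The round lid lies behind that line
- knob_top (a point): middle of the top of the bolt's knob: upright, black, 16 mm in diameter, top 54 mm and lower end 25 mm above the mill's top, on a 12 mm steel rod whose upper side is 19 mm above the mill's top. Moves with the bolt
- bolt (a joint): how far the bolt is drawn back, m: 0 = home over the lid's tongue, 0.024 = fully back (stop). Slides along the mill's -y, towards the catch, 1.5 N friction; starts at 0 to 0.003. The raised catch stops it at 0.004, and again between 0.010 and 0.013, and holds it back from 0.019 on. The lid comes free at about 0.016
- catch_top (a point): middle of the upper face of the spring catch: black ribbed thumb bar, 66 mm long along the mill's y, 24 mm wide, that sinks into an aluminium block (24 mm above the mill's top); at rest its face is 36 mm above the mill's top. Its near end is 32 mm from the knob's surface with the bolt home, 8 mm with it back. A fingertip may slide along it while pressing
- catch (a joint): how far the catch is pressed down, m: 0 = up, 0.008 = stop. Spring force 3 N at rest, 8 N at the stop, the same all along its length; it frees the bolt from 0.004 on and springs up when let go
- lid (a joint): opening angle of the lid, rad: 0 = shut, 0.45 = the stop to which its own spring raises it once the bolt has cleared the tongue
- lid_tongue (a point): front end of the lid's tongue, a flat 28 mm wide and 5 mm thick bar of the round aluminium lid (118 mm in diameter, hinged at the back of the mill); when shut it lies just under the bolt's nose, 4 mm above the mill's top; rises to 75 mm when the lid is up
- dish: bystander: empty aluminium dish, 64 mm in diameter, 21 mm high, on the bench in front of the mill; origin under its middle
- spatula_tool: bystander: steel spatula 199 mm long lying on the bench in front of the mill; origin under its middle
- sample_bottle: bystander: square clear bottle with white cap, 62 x 62 x 142 mm, on the bench at the left of the mill; origin under its middle

How it is judged:
By the outcome, as a careful person would: the job done as asked, in the order asked, and still so for the second after the job is handed in, with the robot touching nothing.
It also fails if it takes over 29 s, if anything falls off the work surface, if the arm or the gripper's body presses on something with over 40 N, if the wrist force passes 120 N, or if a joint passes its speed limit or range.

## Working session

There is one attempt and no reset: what is moved stays moved. The work goes in short steps, each a Python script; the robot and the scene stay as the last script left them, time stands still between calls to the robot, and variables do not carry over. Pictures are saved under pics/ and viewed, at most 10 in all, crops included, and the job is handed in when it is done.

```bash
ls; mkdir -p pics; python3 - <<'E'
from rig import *
import cv2,numpy as np
for n in("scene","top"):
    p,d=camera(n); cv2.imwrite(f"pics/{n}0.png",p[:,:,::-1]); np.savez(f"{n}0.npz",p=p,d=d)
    c=camera_params(n); print(n,c)
print(sense())
E
```

```text
pics
scene {'K': array([[552.19372888,   0.        , 313.4607816 ],
       [  0.        , 552.19372888, 232.61522659],
       [  0.        ,   0.        ,   1.        ]]), 'dist': array([-0.14687214,  0.        ,  0.        ,  0.        ,  0.        ]), 'position': array([-0.12378104,  0.43439083,  0.55628809]), 'rotation': array([[-0.47010108, -0.44937409,  0.75964985],
       [-0.8825263 ,  0.22729012, -0.41168741],
       [ 0.01234075, -0.86394568, -0.50343378]])}
top {'K': array([[568.76875426,   0.        , 320.24507473],
       [  0.        , 568.76875426, 242.80260497],
       [  0.        ,   0.        ,   1.        ]]), 'dist': array([-0.06409728,  0.        ,  0.        ,  0.        ,  0.        ]), 'position': array([0.3434485 , 0.07336555, 1.05814372]), 'rotation': array([[ 0.02800719, -0.97607611,  0.21561779],
       [-0.99960569, -0.02691313,  0.00800902],
       [-0.00201446, -0.21575708, -0.97644499]])}
{'time_s': 0.1, 'joint_pos': array([ 1.11107312,  0.46936428, -0.04860601,  1.53357784,  0.02409316,
        1.14101189, -0.08230732]), 'qd': array([-3.37537543e-04, -7.78384927e-04, -5.33602126e-04, -3.30503041e-03,
        3.12757913e-04, -4.40835594e-06, -9.31332023e-04]), 'joint_efforts': array([ 1.18002550e-03, -5.11511207e+01, -4.66870330e-02, -2.38389355e+01,
        1.08111673e-02,  4.35650552e-03,  1.16625557e-05]), 'position': array([ 0.28171072, -0.61286821,  0.25536257]), 'tcp_rot': array([[ 9.08610231e-01,  4.17644379e-01, -7.88151224e-04],
       [ 4.17645120e-01, -9.08608838e-01,  1.59163152e-03],
       [-5.13852090e-05, -1.77534019e-03, -9.99998423e-01]]), 'wrist_force': array([-0.39680941, -0.1529243 , -0.31270442]), 'ft_torque': array([0.03237069, 0.0074962 , 0.0560674 ]), 'gripper_force': 0.0, 'finger_gap': 0.08533487408932335}
```

View pics/scene0.png

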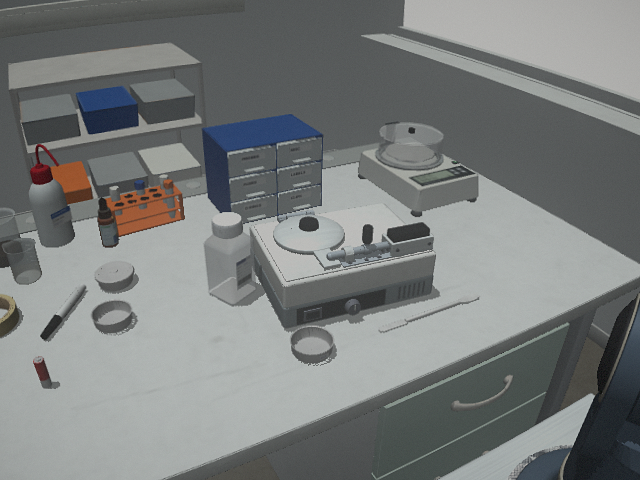

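View pics/top0.png

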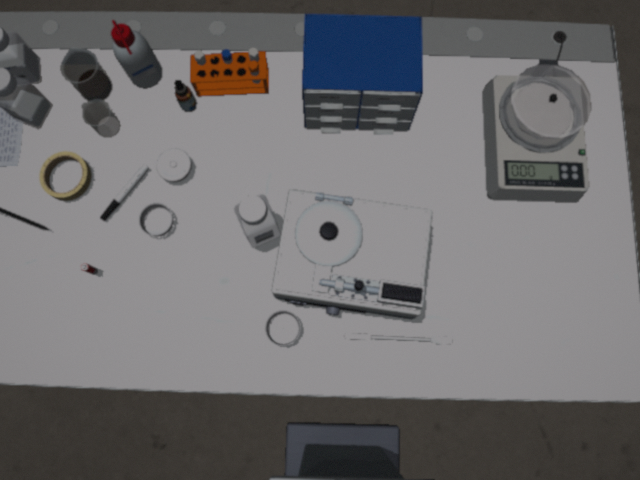

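The scene view shows the knob at about (368,229) and the catch at about (408,232). The top view shows the knob at about (359,286) and the catch at about (401,292), with the mill yawed slightly.

```bash
cat > h.py <<'E'
import cv2,numpy as np
from rig import *
def cast(n,px,z):
    c=camera_params(n); u=cv2.undistortPoints(np.array(px,float).reshape(-1,1,2),c["K"],c["dist"]).reshape(-1,2)
    r=np.c_[u,np.ones(len(u))]@c["rotation"].T; o=c["position"]
    return o+r*((z-o[2])/r[:,2])[:,None]
def proj(n,P):
    c=camera_params(n); R=c["rotation"].T
    return cv2.projectPoints(np.array(P,float).reshape(-1,1,3),cv2.Rodrigues(R)[0],-R@c["position"],c["K"],c["dist"])[0].reshape(-1,2)
def blobs(n,p,win,th=60):
    x0,y0,x1,y1=win; g=p[y0:y1,x0:x1].max(2); m=(g<th).astype(np.uint8)
    k,l,s,c=cv2.connectedComponentsWithStats(m)
    return [(s[i],c[i]+[x0,y0],np.argwhere(l==i)[:,::-1]+[x0,y0]) for i in range(1,k) if s[i][4]>25]
E
python3 - <<'E'
from h import *
for n,w in(("top",(335,265,435,315)),("scene",(350,215,440,255))):
    p=np.load(n+"0.npz")["p"]; d=np.load(n+"0.npz")["d"]
    for s,c,pts in blobs(n,p,w):
        print(n,s,c,cv2.minAreaRect(pts.astype(np.float32)))
        z=.126 if s[4]>200 else .144
        cc=c
        print(' cast',cast(n,[c],z))
        if n=="top":
            b=cv2.boxPoints(cv2.minAreaRect(pts.astype(np.float32))); print(cast(n,b,z))
    x0,y0,x1,y1=w
    cv2.imwrite(f"pics/{n}1.png",cv2.resize(p[y0:y1,x0:x1,::-1],None,fx=8 if n=="scene" else 7,fy=8 if n=="scene" else 7,interpolation=cv2.INTER_CUBIC))
E
```

```text
top [20 16  9 11 74] [358.5        285.62162162] ((359.0, 286.0), (10.0, 8.0), 90.0)
 cast [[0.47600954 0.01692861 0.144     ]]
[[0.48341486 0.02271451 0.144     ]
 [0.48376693 0.00973217 0.144     ]
 [0.46743978 0.00952787 0.144     ]
 [0.46709051 0.02246288 0.144     ]]
top [ 47  19  40  19 547] [401.52833638 292.77330896] ((401.52996826171875, 292.7900085449219), (38.6080322265625, 14.142136573791504), 8.130102157592773)
 cast [[ 0.46862657 -0.0553298   0.126     ]]
[[ 0.46065732 -0.02217803  0.126     ]
 [ 0.4839982  -0.0253512   0.126     ]
 [ 0.47656073 -0.0886503   0.126     ]
 [ 0.45327857 -0.08515664  0.126     ]]
top [  0  39  71  11 272] [363.63235294 309.88602941] ((369.7099609375, 311.0299987792969), (70.71067810058594, 4.949747562408447), 8.130102157592773)
 cast [[0.43878345 0.00683803 0.126     ]]
[[ 0.43978934  0.05481401  0.126     ]
 [ 0.44786121  0.0538508   0.126     ]
 [ 0.43450816 -0.06109119  0.126     ]
 [ 0.4264789  -0.05993102  0.126     ]]
scene [ 37   8  42  20 462] [408.08008658 232.61471861] ((407.6759948730469, 232.46798706054688), (13.863622665405273, 41.59086227416992), 79.69515228271484)
 cast [[ 0.45880599 -0.04933813  0.126     ]]
scene [ 13  10   9  19 124] [366.85483871 234.95967742] ((367.0, 234.0), (18.0, 8.0), 90.0)
 cast [[0.45663607 0.03003833 0.144     ]]
```

View pics/top1.png

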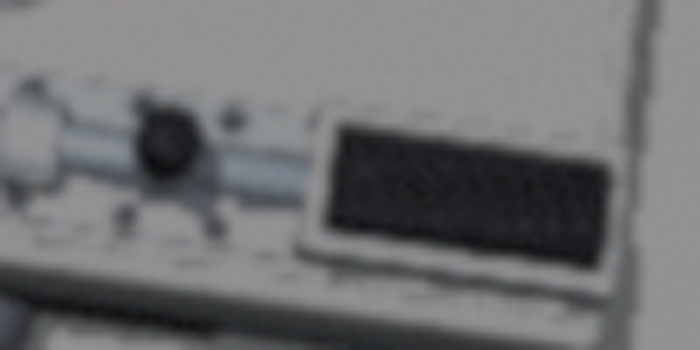

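View pics/scene1.png

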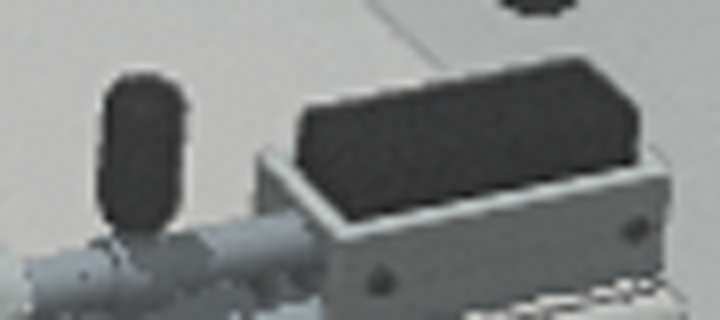

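```bash
cat >> h.py <<'E'
catch=np.array([.4686,-.0553,.126]); my=np.array([.115,.9934,0]); 
R=np.c_[np.cross(-my,[0,0,-1]),-my,[0,0,-1]]
E
python3 - <<'E'
from h import *
knob=catch+.073*my; knob[2]=.144
print(proj("scene",[catch,knob]),proj("top",[catch,knob]))
c=catch+.053*my
movep([.43,-.33,.29],R)
command_gripper(.068)
c[2]=.215; movep(c,R); s=sense(); print(s["time_s"],s["position"],s["finger_gap"],s["wrist_force"],c)
p,d=camera("scene"); cv2.imwrite("pics/s2.png",cv2.resize(p[130:290,260:480,::-1],None,fx=3.5,fy=3.5,interpolation=cv2.INTER_CUBIC))
E
```

```text
[[407.42315005 228.96945196]
 [366.67963013 226.94187042]] [[401.51031967 292.78885834]
 [358.32994029 285.01371324]]
2.9333 [ 0.47513427 -0.00400206  0.21525046] 0.06766553704477767 [ 0.22582501  0.27551199 -0.01338262] [ 0.474695  -0.0026498  0.215    ]
```

View pics/s2.png

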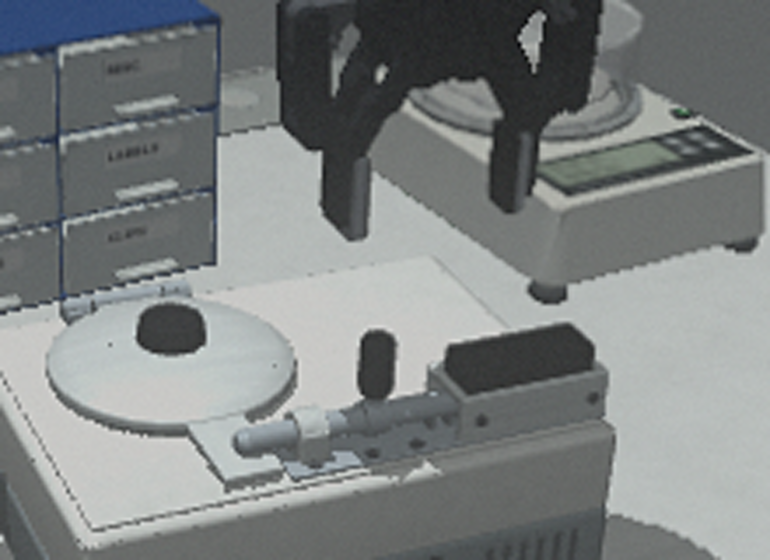

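The scene crop shows the open fingers above the line with the left finger on the lid side of the knob and the right one over the catch, and the reprojections agree to about 1 px. Next I descend until contact.

```bash
python3 - <<'E'
from h import *
c=catch+.0545*my
c[2]=.168; move_l(c,feed=.1)
s0=sense()
c[2]=.140; r=move_l(c,feed=.03,until_force=2.0); s=sense(); print(r,s["time_s"],s["position"],s["wrist_force"]-s0["wrist_force"],s["finger_gap"])
print("off along my",(s["position"]-catch)@my, "across",(s["position"]-catch)@R[:,0])
p,d=camera("scene"); cv2.imwrite("pics/s3.png",cv2.resize(p[170:280,310:470,::-1],None,fx=5,fy=5,interpolation=cv2.INTER_CUBIC))
E
```

```text
True 4.3917 [ 0.47465331 -0.00115899  0.142269  ] [0.41662136 0.724809   2.4679023 ] 0.06775343011008234
off along my 0.05447980856062459 across -0.00021285632574727178
```

View pics/s3.png

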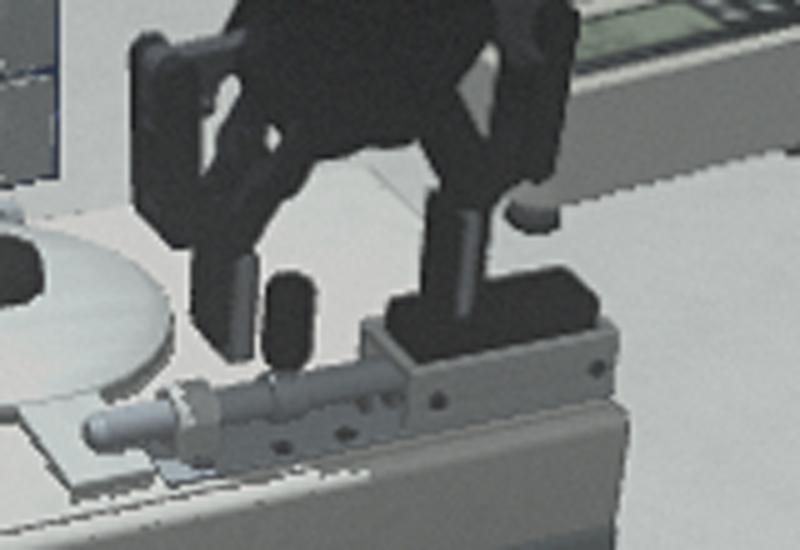

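Right finger rests on the catch, left finger is a few mm clear of the knob's lid side. Now press, then push.

```bash
python3 - <<'E'
from h import *
s0=sense()
def rep(t):
    s=sense(); print(t,s["time_s"],(s["wrist_force"]-s0["wrist_force"]).round(2),"along",((s["position"]-catch)@my).round(4),s["position"][2].round(4),s["finger_gap"].round(4))
c=catch+.0545*my
c[2]=.1423-.0062; move_l(c,feed=.03); rep("pressed")
c=catch+.0305*my; c[2]=.1423-.0062
r=move_l(c,feed=.03,until_force=14); rep(r)
c=catch+.0185*my; c[2]=.1423-.0062
r=r or move_l(c,feed=.02,until_force=12); rep(r)
p,d=camera("scene"); cv2.imwrite("pics/s4.png",cv2.resize(p[170:280,310:470,::-1],None,fx=5,fy=5,interpolation=cv2.INTER_CUBIC))
E
```

```text
Traceback (most recent call last):
AttributeError: 'float' object has no attribute 'round'
```

```bash
python3 - <<'E'
from h import *
def rep(t):
    s=sense(); print(t,s["time_s"],s["wrist_force"].round(2),"along",round((s["position"]-catch)@my,4),s["position"][2],s["finger_gap"])
rep("pressed")
c=catch+.0305*my; c[2]=.1423-.0062
r=move_l(c,feed=.03,until_force=14); rep(r)
c=catch+.0185*my; c[2]=.1423-.0062
r=r or move_l(c,feed=.02,until_force=12); rep(r)
p,d=camera("scene"); cv2.imwrite("pics/s4.png",cv2.resize(p[170:280,310:470,::-1],None,fx=5,fy=5,interpolation=cv2.INTER_CUBIC))
E
```

```text
pressed 4.8 [-1.62 -0.23  5.76] along 0.0545 0.13636152209345642 0.06837023160896512
False 5.75 [0.89 5.5  6.9 ] along 0.0332 0.1369439752364333 0.06829751554475615
False 6.5 [-0.35  5.75  7.8 ] along 0.0209 0.1369124080961705 0.06781685489645471
```

View pics/s4.png

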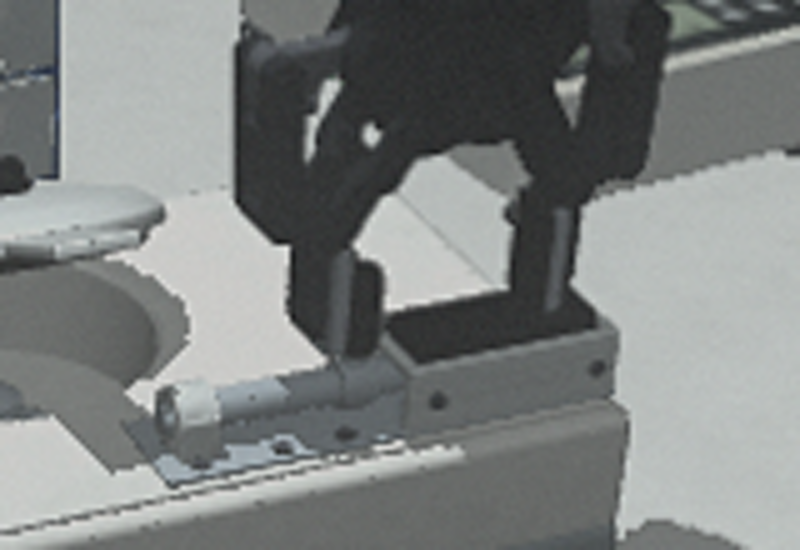

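The lid has popped open and the knob is nearly at the catch block. Finish the stroke to the stop, then let up straight and look.

```bash
python3 - <<'E'
from h import *
def rep(t):
    s=sense(); print(t,s["time_s"],s["wrist_force"].round(2),"along",round((s["position"]-catch)@my,4),s["position"][2],s["finger_gap"])
sleep(.2); rep("settled")
c=catch+.0125*my; c[2]=.1423-.0062
r=move_l(c,feed=.02,until_force=10); rep(r); sleep(.2); rep("hold")
p,d=camera("scene"); cv2.imwrite("pics/s5.png",cv2.resize(p[170:280,310:470,::-1],None,fx=5,fy=5,interpolation=cv2.INTER_CUBIC))
E
```

```text
settled 6.75 [-1.04  5.44  8.35] along 0.021 0.13691864655556427 0.06823441299570383
True 7.0083 [0.13 2.88 3.61] along 0.0207 0.1369590194935959 0.06812652072838919
hold 7.2083 [-1.16  2.38  4.15] along 0.0206 0.1370004711019544 0.06843583539559234
```

View pics/s5.png

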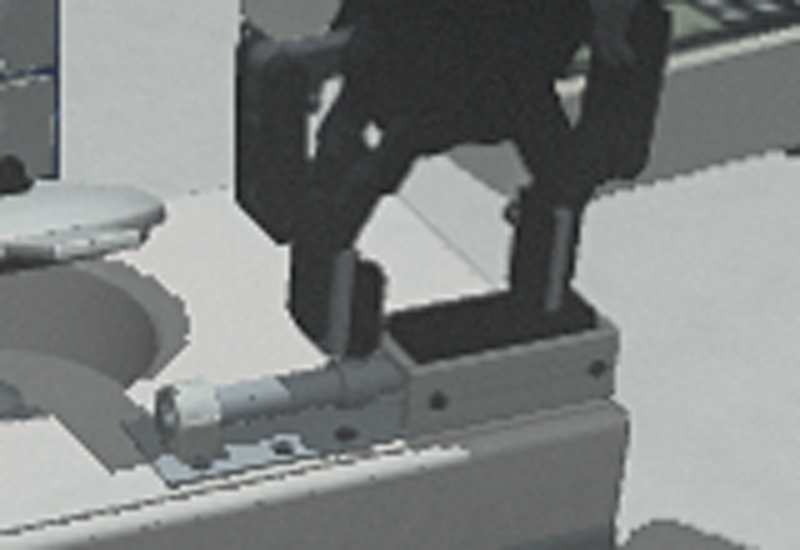

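Pushing further tripped 10 N after 0.3 mm, so the bolt is at its stop. The picture shows the lid up. Now release.

```bash
python3 - <<'E'
from h import *
def rep(t):
    s=sense(); print(t,s["time_s"],s["wrist_force"].round(2),"along",round((s["position"]-catch)@my,4),s["position"][2],s["finger_gap"])
q=sense()["position"]+[0,0,0]
q=q-.001*my; q[2]+=.014; move_l(q,feed=.03); rep("up")
q=q+.004*my; move_l(q,feed=.03); rep("off")
q[2]=.30; move_l(q,feed=.15); rep("clear")
movep([.43,-.33,.29],R); rep("away")
for n,(x0,y0,x1,y1) in(("scene",(240,170,480,350)),):
    p,d=camera(n); cv2.imwrite(f"pics/{n}6.png",cv2.resize(p[y0:y1,x0:x1,::-1],None,fx=3.3,fy=3.3,interpolation=cv2.INTER_CUBIC))
p,d=camera("top")
for s,c,pts in blobs("top",p,(335,265,435,315)): print(s,cast("top",[c],.126 if s[4]>200 else .144))
E
```

```text
up 7.875 [0.47 4.77 0.18] along 0.0204 0.1509943222819469 0.06783666555958719
off 8.1583 [0.37 0.32 0.2 ] along 0.0228 0.15097401374572872 0.06811387244789972
clear 9.3 [-0.44  0.34 -0.61] along 0.0235 0.299082301773138 0.06810159060922304
away 10.4583 [ 0.33 -0.19  0.39] along -0.2756 0.289760972163814 0.06799310181575137
[34 18  9 11 77] [[ 0.47326865 -0.00657799  0.144     ]]
[ 47  19  40  19 546] [[ 0.46856808 -0.05527383  0.126     ]]
[  0  39  71  11 266] [[0.43876562 0.00720249 0.126     ]]
```

View pics/scene6.png

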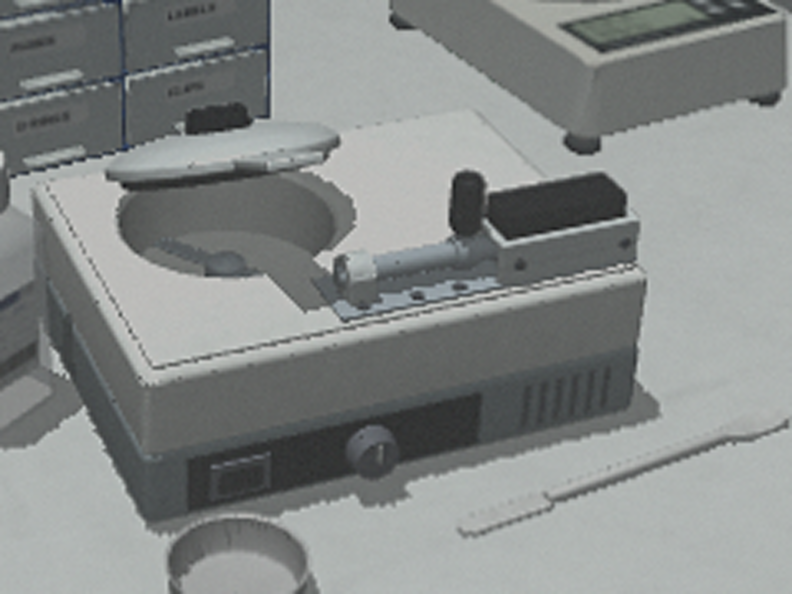

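The knob has moved 23.7 mm, the catch is up, the lid is open and nothing else has been disturbed.

```bash
python3 -c "
from rig import *
print(finish_job())"
```

```text
the job is handed in; nothing more can be done
None
```

The mill is open: I held the catch down, pushed the bolt back to its stop (knob moved about 23.7 mm), the lid popped up, and the released catch came up to lock the bolt; the job was handed in after about 10.5 s on the robot's clock, with the arm clear of everything and the dish, spatula and bottle left alone.

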